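# Refill the sugar jar from the scuttle

## Task

Refill the narrow glass jar with the five sugar lumps: lift the little steel scuttle out of the clear pod holder by its swinging bail and stand it on the round coaster. Then let go, take it again by its rear handle, and tip all five lumps through the wide funnel into the jar. Stand the empty scuttle back upright on the coaster, with the jar still upright and the funnel in its mouth, and leave the two mugs as they are.

Things in the scene. Friction and masses are not known exactly. Their poses are not given: they have to be found in the camera images.
- scuttle: small open brushed-steel sugar scuttle, 250 g with its lumps. Origin: centre of the base's underside; x points to the rear handle, -x to the pouring lip. Box body 60 wide (y), x -29 to 32, walls 3 thick, 58 high, floor 4 thick. It starts in the pod holder's bay, whose walls end 6 below its rim and hide body and handle from the fingers (5 mm gaps)
- bail: the scuttle's bail, a wire arch pivoted on both side walls at scuttle z 56; origin on the pivot line, y along it, z up the arch. It swings 80 degrees to front and rear with slight friction, so the scuttle hangs level from it and cannot be tipped by it; starts upright.
- bail_grip (a point): centre of the wooden grip at the top of the bail: 12 (x) by 36 (y, along the pivot line) by 12, 50 above the pivot, about 106 above the underside of the scuttle
- handle_grip (a point): point to grip the scuttle's black rear handle, a level bar 14 wide (y), 16 high (scuttle z 32 to 48), from the back wall at x 32 to x 85; the point is on its centre line at x 64, z 40
- scuttle_lip (a point): middle of the edge of the pouring lip, scuttle x -67, z 22; the lip (60 wide, with low sides to z 43) rises to it at 25 degrees from the front edge of the floor
- pod_holder: fixed clear acrylic pod holder on a steel turntable of 220 diameter that does not turn; origin under its centre, axes as the scuttle in it. Bay floor at z 18, walls to z 70. The bay (70 wide, x -74 to 36) holds the scuttle, a slot 24 wide its handle; two cups beside the slot hold a coffee pod each (39 diameter, 28 high)
- coaster: fixed round bamboo coaster, 120 diameter, 8 thick; origin centre of the underside
- jar: clear glass jar, loose, 450 g, 68 outer diameter, 60 bore, 100 high, floor 6 thick; origin centre of the underside
- jar_mouth (a point): centre of the jar's mouth, 100 above its underside
- funnel: loose steel funnel standing in the jar: spout 54 outer and 49 inner diameter, reaching 18 into the jar; cone to a mouth of 140 diameter; 77 high; origin: centre of the spout's lower end
- funnel_rim (a point): centre of the funnel's mouth, at the height of its rim (159 above the table)
- mug_a: blue stoneware mug, 80 diameter, 92 high, loose; a bystander. Origin centre of the underside
- mug_b: the other blue stoneware mug, alike
- lump0: rough pale-brown sugar lump, about 22 across and 18 high, 10 g, origin at its centre; the five start in the scuttle
- lump1: rough pale-brown sugar lump, about 22 across and 18 high, 10 g, origin at its centre; the five start in the scuttle
- lump2: rough pale-brown sugar lump, about 22 across and 18 high, 10 g, origin at its centre; the five start in the scuttle
- lump3: rough pale-brown sugar lump, about 22 across and 18 high, 10 g, origin at its centre; the five start in the scuttle
- lump4: rough pale-brown sugar lump, about 22 across and 18 high, 10 g, origin at its centre; the five start in the scuttle
There are look-alikes about, which are no part of the job. What is shaped like the pod_holder but turquoise is not meant. Leave any orange or pink look-alike of the funnel alone.

How it is judged:
By the outcome, as a careful person would: the job done as asked, in the order asked, and still so for the second after the job is handed in, with the robot touching nothing.
It also fails if it takes over 72 s, if anything falls off the work surface, if the arm or the gripper's body presses on something with over 40 N, if the wrist force passes 120 N, or if a joint passes its speed limit or range.

## Robot

A 6-joint arm with a two-finger parallel gripper is mounted at the origin on the work surface. World frame = base frame: x ahead of the robot, y to its left, z up, the work surface at z = 0. Lengths are in m, angles in rad, forces in N, time in s.
With the tool pointing down it reaches from about 0.35 to 0.975 m from the base axis. Payload 17.4 kg.
Tool frame: the origin (TCP) lies between the finger pads; the fingertips stand 19 mm ahead of it and the grasp point (between the pads) is the TCP (robot.finger_overhang is the z of the fingertips in the tool frame, in m); z points along the fingers, y is the line along which they close (so a half turn about z gives the same grasp; the last joint's range is limited). The gripper opens to 85 mm and grips with 20 to 120 N. Pads are 22 mm wide; open, the fingers measure 114 mm over their backs; the gripper's body (76 mm by 85 mm) begins 54 mm behind the grasp point. The pads swing forward as they close: fully open they stand 13 mm farther back than shut.
Start: joints at [1.105, 0.116, 1.442, -0, 1.584, -0.038], TCP at [0.28, 0.614, 0.25] pointing down, gripper open.
Joint ranges: [-2.83, 2.83], [-0.83, 2.19], [0.07, 2.5], [-1.14, 4.28], [0.01, 3], [-2.97, 2.97]. Speed limits (rad/s): [1.89, 1.89, 2.22, 3.14, 3.14, 3.14].

## Interface

Orientations are given as a unit quaternion [x, y, z, w].
In Python, from cell import robot, kin, eyes gives the robot as it stands. Calls block until the motion is done:
- robot.movep(position, orientation): joint-space move of the TCP to a pose.
- robot.servo_line(position, velocity=0.15, ori=None): straight line of the TCP; ori=None keeps the orientation; velocity is the mean speed in m/s.
- robot.move_j(angles): joint-space move.
- robot.move_gripper(opening, effort=None): finger opening in m; effort is the grip in N (None keeps the last); returns when the fingers have stopped.
- robot.dwell(seconds).
- kin.ik(position, orientation): joint angles nearest the present ones, or None.
- eyes.grab_frame(name): name is "scene" or "top" or "wrist"; returns a dict with "color" (400x640x3 uint8, red, green, blue), "fov_y" (degrees; the focal length in pixels is half the picture's height over the tangent of half this angle, whatever the lens; pixels are square), "cx", "cy" (the principal point, pixels), "k1" (the pictures are not rectified: a ray, as slopes to the right and down, at radius r is drawn at 1 + k1 r^2 times it, then the intrinsics apply), "position" and "attitude" of the camera in the world. Camera axes: x right, y down, z forward; pixel columns grow to the right and rows downward; lengths in m; the calibration is good to about 2 mm. A picture is of the moment at which its call begins. There is no depth.
A pose or a line that the arm cannot do raises robot.IKError and nothing moves.
- robot.finish_job(): hands the job in; it is judged then, once.
Readings, each from a call of its own:
- robot.read_time(): time.
- robot.read_joint_positions(): joint angles.
- robot.read_joint_vel(): joint speeds.
- robot.read_effort(): joint torques, N m.
- robot.read_eef_pos(): TCP position.
- robot.read_eef_rot(): TCP orientation.
- robot.read_wrist_force(): force on the tool from outside, world axes, zero at the start.
- robot.read_ft_torque(): the same for the moment, N m.
- robot.read_width(): finger opening in m.
- robot.read_gripper_force(): force on a finger pad.
Only numpy, scipy, OpenCV 4.12 (cv2) and the standard library are available. Lean on these libraries where they do the work, as an engineer would, in place of code of your own. Each camera call takes 0.05 s, during which the arm holds its last target. There are 200 camera calls.

## Working session

There is one attempt and no reset: what is moved stays moved. The work goes in short steps, each a Python script; the robot and the scene stay as the last script left them, time stands still between calls to the robot, and variables do not carry over. Pictures are saved under pics/ and viewed, at most 10 in all, crops included, and the job is handed in when it is done.

```bash
ls; mkdir -p pics
python3 - <<'E'
from cell import robot,kin,eyes
import cv2,numpy as np
for n in ("scene","top"):
    f=eyes.grab_frame(n); print(n,{k:np.round(v,4).tolist() for k,v in f.items() if k!="color"})
    cv2.imwrite(f"pics/{n}0.png",f["color"][:,:,::-1])
print(robot.read_time(),robot.read_eef_rot(),robot.finger_overhang)
E
```

```text
pics
scene {'fov_y': 45.9413, 'cx': 319.725, 'cy': 191.2103, 'k1': 0.0238, 'position': [1.3764, -0.23, 1.2448], 'attitude': [0.74, 0.5863, -0.2058, -0.2576]}
top {'fov_y': 44.9026, 'cx': 309.6909, 'cy': 201.5146, 'k1': -0.1075, 'position': [0.2866, -0.0144, 1.3452], 'attitude': [0.7055, -0.7032, 0.0636, -0.0613]}
0.1 [ 2.12260293e-01  9.77213024e-01 -5.07544995e-04 -1.23710936e-04] 0.019
```

View pics/scene0.png

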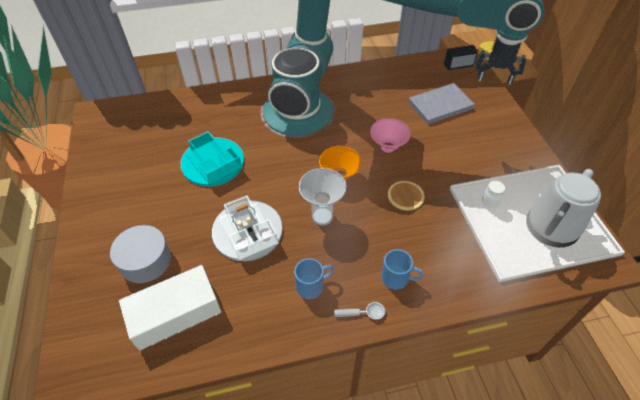

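View pics/top0.png

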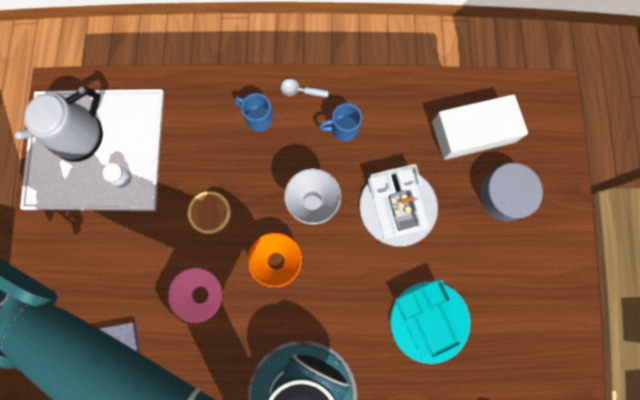

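The scene view shows the holder at (247,228), the steel funnel and jar at (322,195), the coaster at (406,196), and the mugs at (309,278) and (397,268). In the top view the holder is at (399,205), the funnel rim at (312,196) and the coaster at (209,212).

```bash
cat > h.py <<'E'
import cv2,numpy as np
from scipy.spatial.transform import Rotation as R
from cell import robot,kin,eyes
def K(f):
    F=200/np.tan(np.radians(f["fov_y"])/2); return F
def ray(f,uv):
    d=(np.array(uv,float)-[f["cx"],f["cy"]])/K(f); s=d.copy()
    for _ in range(20): s=d/(1+f["k1"]*(s@s))
    return np.array(f["position"]),R.from_quat(f["attitude"]).apply([*s,1])
def onz(f,uv,z):
    p,d=ray(f,uv); return p+d*(z-p[2])/d[2]
def proj(f,P):
    c=R.from_quat(f["attitude"]).inv().apply(np.atleast_2d(P)-f["position"]); s=c[:,:2]/c[:,2:]
    return s*(1+f["k1"]*(s**2).sum(1,keepdims=True))*K(f)+[f["cx"],f["cy"]]
def tri(a,b):
    (p,d),(q,e)=a,b
    t=np.linalg.lstsq(np.c_[d,-e],q-p,rcond=None)[0]; A=p+d*t[0];B=q+e*t[1]
    return (A+B)/2,np.linalg.norm(A-B)
E
python3 - <<'E'
from h import *
T=eyes.grab_frame("top");S=eyes.grab_frame("scene")
def crop(f,x,y,w,h,k,out): 
    return cv2.resize(f["color"][y:y+h,x:x+w,::-1],None,fx=k,fy=k,interpolation=cv2.INTER_CUBIC)
a=crop(T,352,158,100,100,4,0);b=crop(S,205,185,100,100,4,0)
cv2.imwrite("pics/c1.png",np.hstack([a,b]))
a=crop(T,180,160,200,100,4,0);b=crop(S,290,140,200,100,4,0)
cv2.imwrite("pics/c2.png",np.hstack([cv2.resize(a,(800,400))]) if 0 else np.vstack([cv2.resize(a,(600,300)),cv2.resize(b,(600,300))]))
for n,uv,z in (("holder",(399,205),.0),("coaster",(209,212),.008),("funnelrim",(312,196),.159)): print(n,onz(T,uv,z).round(3))
for n,uv,z in (("holder",(247,230),.0),("coaster",(406,196),.008),("funnelrim",(322,189),.159)): print(n,onz(S,uv,z).round(3))
E
```

```text
holder [ 0.518 -0.272  0.   ]
coaster [0.495 0.264 0.008]
funnelrim [ 0.513 -0.024  0.159]
holder [ 0.511 -0.267  0.   ]
coaster [0.503 0.265 0.008]
funnelrim [ 0.528 -0.027  0.159]
```

View pics/c1.png

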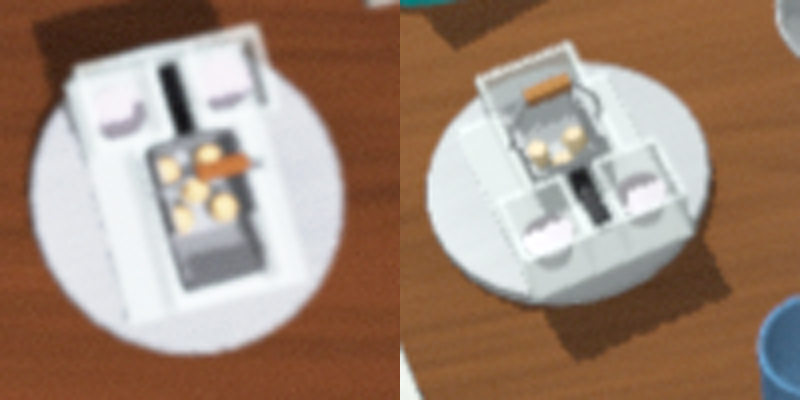

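View pics/c2.png

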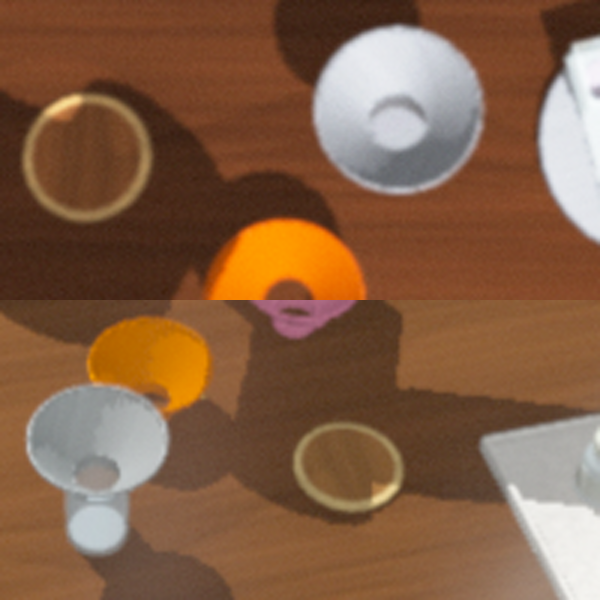

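Crops: the bail grip is at top (407.7,199.5) and scene (241.7,207.5). The black handle points up and slightly left in the top view, so scuttle yaw is about +12°. The steel funnel and coaster rims are clear. Next I'll take precise fits and check reachability.

Measurements hold together: grip z 0.124 matches the expected 0.124, and the funnel radius of 71 mm and coaster radius of 60 mm fit the given sizes. Scuttle yaw is about 15°. Next I'll search for a feasible regrasp and pour.

```bash
cat >> h.py <<'E'
GRIP=np.array([.5117,-.2684,.124]);YAW=np.radians(15.2)
FUN=np.array([.5145,-.0245,.159]);COA=np.array([.4968,.2656,.008])
LIP=np.array([-.067,0,.022]);HG=np.array([.064,0,.040])
def quat(y,z):
    y=np.array(y,float);z=np.array(z,float); return R.from_matrix(np.c_[np.cross(y,z),y,z])
def bailq(yaw,s): return quat([s*np.cos(yaw),s*np.sin(yaw),0],[0,0,-1]).as_quat()
# tool in scuttle frame gripping handle: pitch p below horizontal
def htool(p,s): return quat([0,s,0],[-np.cos(p),0,-np.sin(p)])
def scut(yaw,th): return R.from_euler("z",yaw)*R.from_euler("y",-th)   # th>0: lip down
def pour(psi,th,d=.030,h=.02):
    Rs=scut(psi,th); l=FUN+[d*np.cos(psi),d*np.sin(psi),h]
    return l-Rs.apply(LIP),Rs    # scuttle origin, rotation
E
python3 - <<'E'
from h import *
d=np.radians
for s in (1,-1): 
    print("bail",s,[np.round(kin.ik(p,bailq(y,s)),2).tolist() if kin.ik(p,bailq(y,s)) is not None else None for p,y in ((GRIP,YAW),(GRIP+[0,0,.2],YAW))])
for s in (1,-1): print("place ok",s,[a for a in range(-180,180,15) if kin.ik(COA+[0,0,.106],bailq(d(a),s)) is not None])
def seq(psi,p,s):
    out=[]
    for th in (0,30,60,90,105,115):
        o,Rs=pour(d(psi),d(th),h=.035 if th<50 else .015); q=kin.ik(o+Rs.apply(HG),(Rs*htool(d(p),s)).as_quat())
        if q is None: return None
        out.append(q)
    return np.array(out)
for s in (1,-1):
  for p in (30,40,50,60,75,90):
    g=[a for a in range(-180,180,15) if kin.ik(COA+R.from_euler("z",d(a)).apply(HG),(scut(d(a),0)*htool(d(p),s)).as_quat()) is not None]
    r=[]
    for psi in range(-180,180,15):
        Q=seq(psi,p,s)
        if Q is not None: r.append((psi,round(float(np.abs(np.diff(Q,axis=0)).max()),1)))
    print(s,p,"grasp",g,"\n   pour",r)
E
```

```text
bail 1 [[-0.53, -0.03, 1.8, -0.0, 1.37, -0.79], [-0.53, -0.11, 1.55, -0.0, 1.7, -0.79]]
bail -1 [[-0.53, -0.03, 1.8, -0.0, 1.37, 2.35], [-0.53, -0.11, 1.55, -0.0, 1.7, 2.35]]
place ok 1 [-180, -165, -135, -120, -105, -90, -75, -60, -45, -30, -15, 0, 15, 30, 45, 60, 75, 90, 105, 120, 135, 150, 165]
place ok -1 [-180, -165, -150, -135, -120, -105, -90, -75, -60, -45, -30, -15, 0, 15, 45, 60, 75, 90, 105, 120, 135, 150, 165]
1 30 grasp [-120, -105, -90, -75, -60, -45, -30, -15, 0, 15, 30, 45, 60, 75, 90, 105, 120, 135] 
   pour [(-150, 0.6), (-135, 0.5), (-120, 0.5), (-105, 0.5), (-90, 0.5), (-75, 0.5), (-60, 0.5), (-45, 0.4), (-30, 0.4), (30, 0.4)]
1 40 grasp [-135, -120, -105, -90, -75, -60, -45, -30, -15, 0, 15, 30, 45, 60, 75, 90, 105, 120, 135, 150] 
   pour [(-150, 0.6), (-135, 0.5), (-120, 0.5), (-105, 0.5), (-90, 0.5), (-75, 0.5), (-45, 0.5), (-30, 0.4), (30, 0.5), (120, 5.9)]
1 50 grasp [-180, -165, -150, -135, -120, -105, -90, -75, -60, -45, -30, -15, 0, 15, 30, 45, 60, 75, 90, 105, 120, 135] 
   pour [(-150, 0.5), (-135, 0.5), (-120, 0.5), (-105, 0.5)]
1 60 grasp [-180, -165,
[... 1200 characters left out ...]
165, -150, -135, -120, -75, -60, -45, -30, -15, 0, 15, 30, 45, 60, 75, 90, 105, 120, 135, 150, 165] 
   pour [(-150, 0.5), (30, 0.6), (45, 0.6), (60, 0.5), (75, 0.5), (90, 0.5), (105, 0.5), (120, 0.5), (135, 0.5)]
-1 75 grasp [-180, -165, -150, -135, -120, -105, -60, -45, -30, -15, 0, 15, 30, 45, 60, 75, 90, 105, 120, 135, 150, 165] 
   pour [(-165, 0.4), (30, 0.7), (45, 0.6), (60, 0.5), (75, 0.5), (90, 0.5), (105, 0.5), (120, 0.5), (135, 0.4), (150, 0.4), (165, 0.4)]
-1 90 grasp [-180, -165, -150, -135, -120, -105, -90, -60, -45, -30, -15, 0, 15, 30, 45, 60, 75, 90, 105, 120, 135, 150, 165] 
   pour [(45, 0.6), (60, 0.6), (75, 0.5), (90, 0.5), (105, 0.5), (120, 0.4), (135, 0.4), (150, 0.4)]
```

Run:
```python
from h import *
q0=bailq(YAW,1); q1=bailq(np.radians(95),1)
robot.movep(GRIP+[0,0,.17],q0); robot.servo_line(GRIP,.12)
f0=robot.read_wrist_force()
robot.move_gripper(0,40); print("width",robot.read_width(),robot.read_gripper_force(),robot.read_time())
robot.servo_line(GRIP+[0,0,.07],.05); robot.servo_line(GRIP+[0,0,.205],.12)
print("dF",np.round(robot.read_wrist_force()-np.array(f0),2),robot.read_width())
robot.servo_line(np.r_[COA[:2],.33],.13,q1)
robot.dwell(.5); print(robot.read_time(),robot.read_eef_pos())
a=eyes.grab_frame("scene")["color"];b=eyes.grab_frame("top")["color"]
cv2.imwrite("pics/lift.png",np.hstack([cv2.resize(a[80:280,300:500],(400,400)),cv2.resize(b[100:300,120:320],(400,400))])[:,:,::-1])
```

```text
width 0.011325007838218146 39.86526668071747 5.7167
dF [-1.1  -0.05 -4.64] 0.011130842311445784
13.3 [0.49678791 0.26561942 0.32999889]
```

View pics/lift.png

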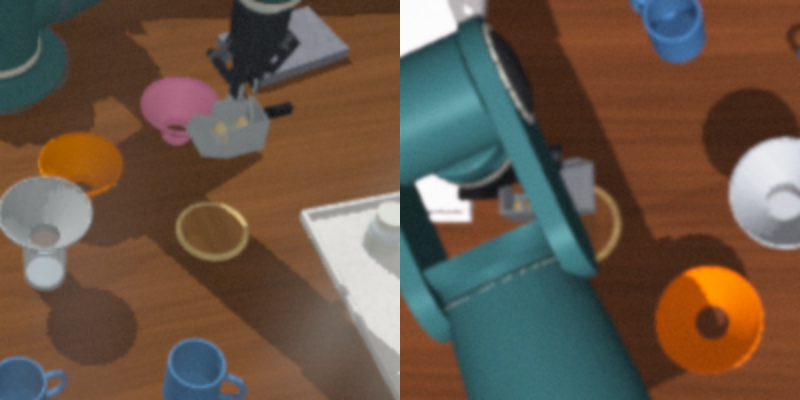

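The scuttle hangs over the coaster with its lumps inside and the handle pointing left (+y). Lowering it now.

Run:
```python
from h import *
f0=np.array(robot.read_wrist_force())
robot.servo_line(np.r_[COA[:2],.135],.12); robot.dwell(.3); z=.119
robot.servo_line(np.r_[COA[:2],z],.03)
while z>.108:
    df=(np.array(robot.read_wrist_force())-f0)[2]
    if df>1.8: break
    z-=.001; robot.servo_line(np.r_[COA[:2],z],.03)
print("z",z,"df",df)
robot.dwell(.3); robot.move_gripper(.05); robot.servo_line(np.r_[COA[:2],.22],.12)
robot.movep([.42,.42,.30],bailq(np.radians(95),1)); print(robot.read_time())
F=[eyes.grab_frame(n) for n in ("scene","top")]
import pickle; pickle.dump(F,open("f.pkl","wb"))
a=F[0]["color"];b=F[1]["color"]
cv2.imwrite("pics/put.png",np.hstack([cv2.resize(a[140:240,360:460],(400,400)),cv2.resize(b[160:260,160:260],(400,400))])[:,:,::-1])
```

```text
z 0.11399999999999999 df 1.8141047670141848
19.9833
```

View pics/put.png

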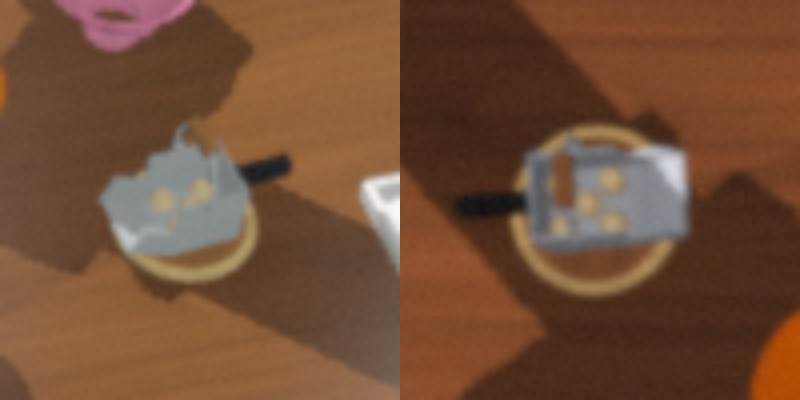

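The scuttle stands on the coaster with its bail upright and all five lumps inside. The handle runs in the top view from about (175,212) to (191,211).

Run:
```python
from h import *
import pickle
S,T=pickle.load(open("f.pkl","rb"))
for f,box in ((T,(172,205,19,12)),(S,(421,174,14,16))):
    x,y,w,h=box; m=(f["color"][y:y+h,x:x+w].max(2)<48); n,l,s,_=cv2.connectedComponentsWithStats(m.astype(np.uint8)); i=1+np.argmax(s[1:,4]); v,u=np.nonzero(l==i)
    P=np.array([onz(f,(a+x,b+y),.054)[:2] for a,b in zip(u,v)]); c=P.mean(0); d=np.linalg.svd(P-c)[2][0]
    print(len(P),c.round(4),np.degrees(np.arctan2(d[1],d[0])).round(1),P[:,1].min().round(4),P[:,1].max().round(4))
Rs=scut(np.radians(95),0)
print("expected mid handle",COA+Rs.apply([.0585,0,.04]),"tip",COA+Rs.apply([.085,0,.04]))
for n,f in(("S",S),("T",T)): print(n,proj(f,[COA+Rs.apply(p) for p in ([.085,0,.048],[.032,0,.048],[-.067,.03,.022],[-.067,-.03,.022])]).round(1).tolist())
```

```text
83 [0.4909 0.3293] -85.3 0.3066 0.3509
38 [0.496  0.3298] -80.8 0.3124 0.3488
expected mid handle [0.49170139 0.32387739 0.048     ] tip [0.48939176 0.35027655 0.048     ]
S [[431.3, 179.1], [416.6, 183.0], [384.0, 188.6], [391.3, 202.4]]
T [[174.0, 211.1], [193.2, 209.5], [231.5, 218.8], [230.3, 197.4]]
```

```bash
cat >> h.py <<'E'
PSI=np.radians(95); HT=htool(np.radians(45),-1)
COA2=COA+[.001,0,0]
def hpose(o,Rs): return o+Rs.apply(HG),(Rs*HT).as_quat()
def pp(th,d=.032):
    h=.045 if th<=20 else max(.015,.045-.03*(th-20)/50); return hpose(*pour(PSI,np.radians(th),d,h))
E
python3 - <<'E'
from h import *
Rs=scut(PSI,0); P,q=hpose(COA2,Rs); back=-R.from_quat(q).apply([0,0,1])
assert all(kin.ik(*x) is not None for x in [(P+back*.1,q),(P+[0,0,.23],q)]+[pp(t) for t in range(0,115,5)])
robot.movep(P+back*.10,q); robot.servo_line(P,.08)
robot.move_gripper(0,90); print("width",robot.read_width(),robot.read_gripper_force())
f0=np.array(robot.read_wrist_force())
robot.servo_line(P+[0,0,.05],.06); robot.dwell(.2); print("dF",(robot.read_wrist_force()-f0).round(2),robot.read_time())
robot.servo_line(P+[0,0,.23],.13); robot.servo_line(*[pp(0)[0]],.13,pp(0)[1])
robot.dwell(.2);print(robot.read_time(),robot.read_width())
a=eyes.grab_frame("scene")["color"];b=eyes.grab_frame("top")["color"]
cv2.imwrite("pics/pre.png",np.hstack([cv2.resize(a[110:260,260:410],(400,400)),cv2.resize(b[120:270,200:350],(400,400))])[:,:,::-1])
E
```

```text
width 0.012859239707689055 87.83321142196655
dF [ 0.99 -0.58 -6.46] 24.5917
28.0083 0.012445600033412626
```

View pics/pre.png

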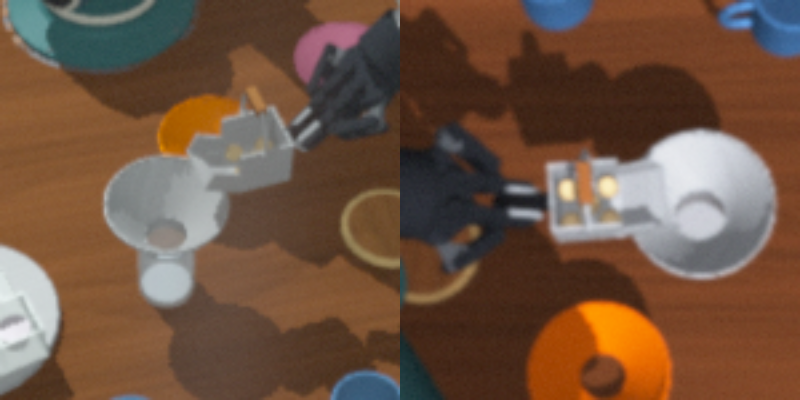

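The lip is centred over the near side of the funnel mouth and all the lumps are aboard. Tipping now.

Run:
```python
from h import *
for t in range(10,111,10):
    P,q=pp(t); robot.servo_line(P,.10 if t<40 else .045,q)
robot.dwell(.6); print(robot.read_time(),robot.read_width(),robot.read_wrist_force())
a=eyes.grab_frame("scene")["color"];b=eyes.grab_frame("top")["color"]
cv2.imwrite("pics/tip.png",np.hstack([cv2.resize(a[110:260,260:410],(400,400)),cv2.resize(b[120:270,220:370],(400,400))])[:,:,::-1])
```

```text
34.8667 0.012847723331488264 [ 0.60436822  0.19910141 -2.24951734]
```

View pics/tip.png

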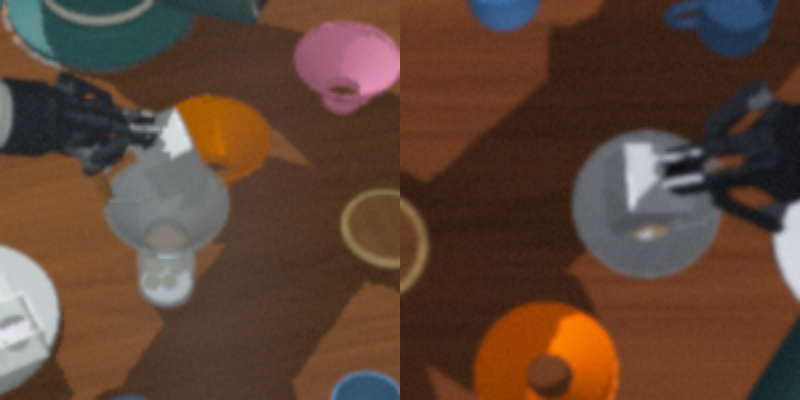

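Lumps show in the jar. I'll tip back and check that the scuttle and funnel are empty.

Run:
```python
from h import *
for t in (95,80,65,50,35,20,0):
    P,q=pp(t); robot.servo_line(P,.10,q)
P,q=hpose(COA2,scut(PSI,0)); robot.servo_line(P+[0,0,.20],.15,q); print(robot.read_time())
a=eyes.grab_frame("scene")["color"];b=eyes.grab_frame("top")["color"]
A=cv2.resize(a[150:250,270:420],(600,400),interpolation=cv2.INTER_CUBIC)[:,:400]; 
cv2.imwrite("pics/emp.png",np.vstack([np.hstack([cv2.resize(a[160:230,290:360],(400,400),interpolation=2),cv2.resize(b[160:230,280:350],(400,400),interpolation=2)]),cv2.resize(b[150:250,100:500],(800,200))])[:,:,::-1])
```

```text
39.8333
```

View pics/emp.png

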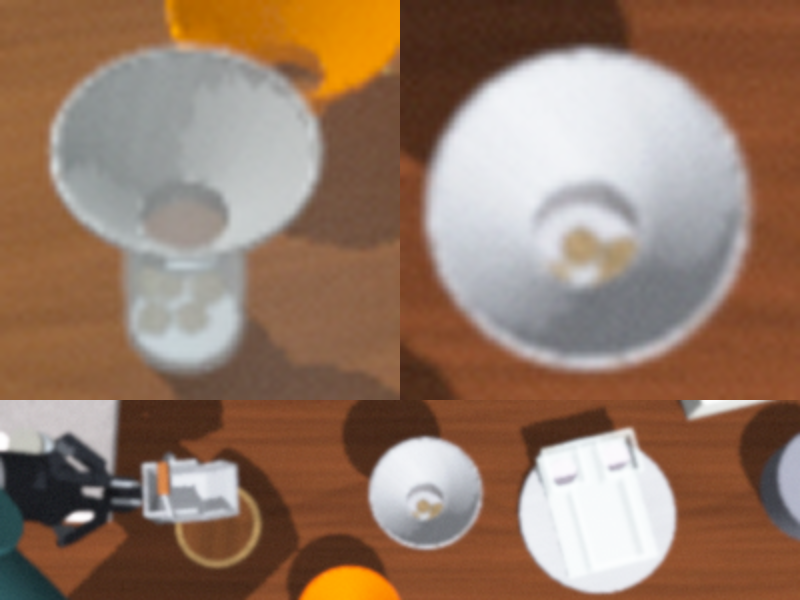

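The scuttle is empty, the funnel is clear and the lumps are in the jar. Placing the scuttle back on the coaster.

Run:
```python
from h import *
P,q=hpose(COA2,scut(PSI,0)); back=-R.from_quat(q).apply([0,0,1])
robot.servo_line(P+[0,0,.02],.13); robot.dwell(.3); f0=np.array(robot.read_wrist_force())
z=.005; robot.servo_line(P+[0,0,z],.04); df=0
while z>-.003:
    df=(np.array(robot.read_wrist_force())-f0)[2]
    if df>1.8: break
    z-=.001; robot.servo_line(P+[0,0,z],.03)
print("z",z,"df",df)
robot.dwell(.2); robot.move_gripper(.05); robot.servo_line(P+[0,0,z]+back*.12,.10)
robot.servo_line(robot.read_eef_pos()+np.array([-.08,.05,.12]),.15); robot.dwell(.3);print(robot.read_time())
a=eyes.grab_frame("scene")["color"];b=eyes.grab_frame("top")["color"]
cv2.imwrite("pics/end.png",np.vstack([cv2.resize(a[120:300,200:500],(600,360),interpolation=2),cv2.resize(b[160:240,160:360],(600,240),interpolation=2)])[:,:,::-1])
```

```text
z 0.0 df 3.083036861756608
47.0
```

View pics/end.png

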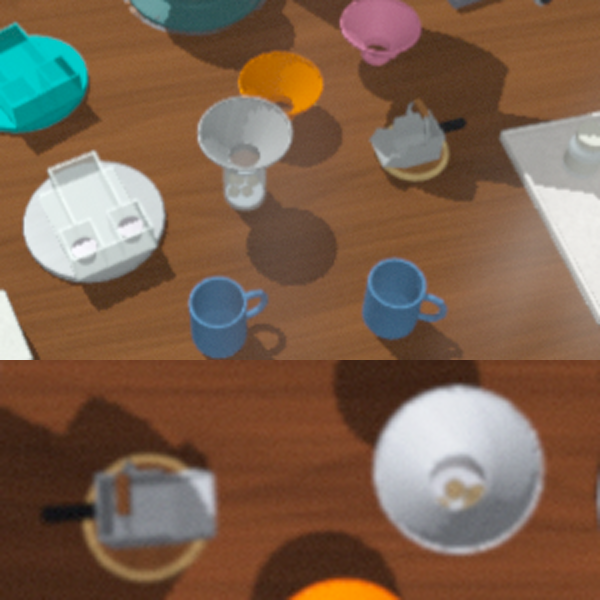

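The empty scuttle stands upright on the coaster, the lumps are in the jar with the funnel in its mouth, and the mugs haven't moved. Handing in.

```bash
python3 -c "
from cell import robot
print(robot.finish_job())"
```

```text
the job is handed in; nothing more can be done
None
```

Job handed in at about 47 s: the scuttle is empty and upright on the coaster, the lumps are in the jar (I saw at least four; no lump is visible anywhere else), the jar is upright with the funnel in its mouth, and the mugs were not touched.

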